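# Tip the pepper from the cooker's ingredient carousel into the saucepan

## Task

Slide the saucepan squarely under the cooker's drop chute, turn the carousel until the tub holding the bell pepper faces the chute, and then tip that tub so that the pepper falls through into the pan. Let the tub swing back level and leave the pan standing under the chute. Do not touch the food with the gripper, keep the tomato and the onion in their tubs, and do not disturb the shakers, the oil bottle or the spare pepper on the chopping board.

Things in the scene. Friction and masses are not known exactly. Their poses are not given: they have to be found in the camera images.
- cooker: Fixed cooker with an ingredient carousel. Origin on the table under the carousel's axis; x points level from the axis to the drop chute, z up. White drum 190 mm wide to z 115 mm; on it a steel deck 320 mm wide (z 115 to 123 mm) with a guard rim (top 165 mm), open only towards the chute. The black hob glass under the chute is flush with the table.
- drop (a point): Centre of the chute's lower mouth, 212 mm from the axis, 88 mm above the table; the pan's centre belongs below it, and the pan slides in underneath. The chute is a fixed steel hopper 164 to 262 mm from the axis, 104 mm wide inside at its lower mouth (z 87 mm), 132 mm at the top (z 153 mm; far wall 172 mm).
- wheel_hub (a point): Top of the carousel wheel's hub, on its axis, z 185 mm; turns with the wheel, a 300 mm disc (top z 135 mm) with five equal tipping tubs. In this frame (z up) tub k lies at k x 72 degrees from x, counter-clockwise. Between the tubs, at 36 + k x 72 degrees, 140 mm from the axis, stand steel finger posts, 14 mm wide, top z 245 mm: push these sideways to turn the wheel.
- wheel (a joint): Turn of the carousel since the start (rad, 0 at the start, counter-clockwise from above positive, no stop either way). Friction of 0.22 N m holds it where it is left; no detents. The pepper's tub faces the chute when the pepper lies in the direction of the cooker's x axis from the carousel's axis.
- tub0 (a joint): Tip of tub 0 (rad): 0 level, 1.15 fully tipped outwards (stop). Steel scoop hinged along the outer end of its floor, 145 mm from the carousel's axis; hinge and floor at z 142 mm. Inside 80 mm long, 84 mm wide; walls 48 mm (back 52 mm), outer lip 8 mm. Contents tumble out over the lip somewhere between 0.4 and 0.8 rad. Weight and a weak spring (under 0.2 N m) swing it back level when let go.
- tub1 (a joint): Tip of tub 1 (rad), like tub0.
- tub2 (a joint): Tip of tub 2 (rad), like tub0.
- tub3 (a joint): Tip of tub 3 (rad), like tub0.
- tub4 (a joint): Tip of tub 4 (rad), like tub0.
- tub0_bar (a point): Middle of tub 0's black handle bar (66 mm long, 12 mm thick, level and tangential) on two stems 58 mm apart on the tub's inner wall, a clear window 35 mm high below it. Level: 62 mm from the carousel's axis, z 232 mm (83 mm inwards of, 90 mm above the hinge). Push it away from the axis to tip the tub; it ends 48 mm outwards of, 112 mm above the hinge. x outwards when level, y along bar.
- tub1_bar (a point): Middle of tub 1's black handle bar, as tub0_bar.
- tub2_bar (a point): Middle of tub 2's black handle bar, as tub0_bar.
- tub3_bar (a point): Middle of tub 3's black handle bar, as tub0_bar.
- tub4_bar (a point): Middle of tub 4's black handle bar, as tub0_bar.
- pepper: Red bell pepper with four lobes and a green stem, about 65 mm wide and 68 mm tall, standing in one of the tubs; origin at the middle of its underside. To be tipped into the pan.
- tomato: Red round flattened tomato, 70 mm wide, 52 mm tall, in another tub; origin at the middle of its underside. Stays in its tub.
- onion: Brown onion, 64 mm wide, 66 mm tall with its pointed top, in another tub; origin at the middle of its underside. Stays in its tub.
- pan: Loose steel saucepan, 172 mm diameter, 66 mm high, wall 4 mm, floor 5 mm, 0.7 kg; origin at the centre of its underside, z up; its long handle points along its x axis.
- pan_grip (a point): Point on the pan's black handle, 170 mm from the pan's axis and 56 mm above the table. The handle runs level along the pan's x axis from 90 to 240 mm, 22 mm wide and 12 mm thick.
- salt: Glass salt shaker with a steel cap, 60 mm diameter at the foot, 98 mm tall, standing loose on the table; origin at its underside. Bystander.
- shaker: Pepper shaker like the salt shaker. Bystander.
- oil: Green oil bottle, 64 mm diameter, 220 mm tall, standing loose; origin at its underside. Bystander.
- spare: Yellow bell pepper on the chopping board, 65 mm wide, 68 mm tall; origin at its underside. Bystander, not the one wanted.
Things that resemble listed ones, but are neither listed nor needed, are in the scene too. What is shaped like the tomato but pink or purple is not meant.

How it is judged:
On the way:
1. the pan stands under the chute and the pepper, still in its tub, faces the chute with the carousel at rest (horizontal distance between pan and drop below 0.03 m and angle between pan's own z axis and vertical below 0.1 rad and y of pepper in the frame of cooker between -0.022 and 0.022 m and x of pepper in the frame of cooker above 0.05 m and height (world z) of pepper above 0.13 m and velocity of joint wheel between -0.1 and 0.1 rad/s), for 0.2 s.
At the end, for the whole second after the job is handed in: The pepper lies at rest in the pan; the pan stands flat, centred within 30 mm under the chute; all tubs are level (within 0.08 rad), the carousel still; tomato and onion are in their tubs; both shakers, the oil bottle and the spare pepper are within 30 mm of their starts (horizontal distance between pan and drop below 0.03 m and angle between pan's own z axis and vertical below 0.1 rad and horizontal distance between pepper and pan below 0.085 m and height (world z) of pepper below 0.08 m and linear speed of pepper below 0.03 m/s and linear speed of pan below 0.02 m/s and height (world z) of pan below 0.01 m and value of joint each of tub0, tub1, tub2, tub3, tub4 below 0.08 rad and velocity of joint wheel between -0.05 and 0.05 rad/s and height (world z) of each of tomato, onion above 0.13 m and horizontal distance between each of tomato, onion and wheel_hub below 0.15 m and distance of each of salt, shaker, oil, spare from where it was at the start of the episode below 0.03 m); the robot touches nothing.
It fails at once if the robot touches the food in the carousel or pan (over 1 N) (contact force between any of pepper, tomato, onion and the fingers above 1 N or contact force between any of pepper, tomato, onion and the arm above 1 N).
It fails at once if the tomato or the onion leaves its tub (height (world z) of any of tomato, onion below 0.125 m).
It fails at once if a shaker, the oil bottle or the spare pepper is pushed more than 30 mm or knocked over (distance of any of salt, shaker, oil, spare from where it was at the start of the episode above 0.03 m or angle between any of salt, shaker, oil, spare's own z axis and vertical above 0.5 rad).
It also fails if it takes over 72 s, if anything falls off the work surface, if the arm or the gripper's body presses on something with over 40 N, if the wrist force passes 120 N, or if a joint passes its speed limit or range.

## Robot

A 6-joint arm with a two-finger parallel gripper is mounted at the origin on the work surface. World frame = base frame: x ahead of the robot, y to its left, z up, the work surface at z = 0. Lengths are in m, angles in rad, forces in N, time in s.
With the tool pointing down it reaches from about 0.425 to 0.95 m from the base axis. Payload 3.5 kg.
Tool frame: the origin (TCP) lies on the centre line of the jaws, within the pads' length; the fingertips stand 17 mm ahead of it and the grasp point (between the pads) lies 2 mm behind it; z points along the fingers, y is the line along which they close (so a half turn about z gives the same grasp; the last joint's range is limited). The gripper opens to 85 mm and grips with 20 to 120 N. Pads are 22 mm wide; open, the fingers measure 114 mm over their backs; the gripper's body (76 mm by 85 mm) begins 54 mm behind the grasp point. The pads swing forward as they close: fully open they stand 13 mm farther back than shut.
Start: joints at [-1.291, 0.286, 1.577, -0, 1.279, -0.15], TCP at [0.281, -0.614, 0.248] pointing down, gripper open.
Joint ranges: [-2.77, 2.77], [-0.9, 2.22], [0.21, 2.48], [-1.53, 4.67], [0.24, 2.81], [-2.84, 2.84]. Speed limits (rad/s): [2.79, 2.79, 3.14, 3.14, 3.14, 3.14].

## Interface

Orientations are given as a unit quaternion [x, y, z, w].
In Python, from plant import ctrl gives the robot as it stands. The module is installed in compiled form; this text tells all that it offers.
- The arm moves only by the tool drive_tool, never from a script. Its argument "moves" is a list of rows, each a list of 3 entries, a list of its own where there are three numbers: the turn, a rotation vector about the tool's x, y, z in rad, then the shift along the tool's x, y, z in m, then the finger opening in m, from 0 to 0.0854. A call has 1 to 5 rows; each row shifts and turns the commanded pose from where the row before left it, along the tool's axes as they then stand; what a row does not reach is not made up. A row lasts 1/8 s, in which the tool goes at most 62.5 mm and 10.7 degrees, less where a joint would pass 70% of its speed; a pose out of reach is approached as far as the arm can. A call with a gripper value outside its range is refused whole. The fingers move at their own pace and stop on an object; "grip_force" is the grip in N (left out, the last holds). Time passes only in rows, so rows that do not move let the fingers close. It gives the time, the measured TCP pose, the force, the opening and the grip force at its end, in the units of the state.
- ctrl.get_state(): the state, without advancing time (a new reading comes with each control period).
- ctrl.read_camera(name): name is "scene" or "top" or "wrist"; returns a dict with "image" (384x512x3 uint8, red, green, blue), "fx", "fy", "cx", "cy" (pixels), "R" (3x3) and "t" (3): a world point X has camera coordinates R X + t. Camera axes: x right, y down, z forward; pixel columns grow to the right and rows downward; lengths in m; the calibration is good to about 2 mm. A picture is of the moment at which its call begins. There is no depth.
- ctrl.sign_off(): hands the job in; it is judged then, once.
The state is a dict: "time": time; "qpos": joint angles; "dq": joint speeds; "joint_efforts": joint torques, N m; "eef_pos": TCP position; "tcp_rot": TCP orientation; "contact_force": force on the tool from outside, world axes, zero at the start; "wrist_torque": the same for the moment, N m; "opening": opening from 0.0 (shut) to 1.0 (fully open); "finger_force": force on a finger pad.
Only numpy, scipy, OpenCV 4.12 (cv2) and the standard library are available. Lean on these libraries where they do the work, as an engineer would, in place of code of your own. Each camera call takes 0.05 s, during which the arm holds its last target. There are 200 camera calls.

## Working session

There is one attempt and no reset: what is moved stays moved. The work goes in short steps, Python scripts to look and compute and a tool call to move; the robot and the scene stay as the last step left them, time stands still between calls to the robot, and variables do not carry over. Pictures are saved under pics/ and viewed, at most 11 in all, crops included, and the job is handed in when it is done.

Besides the shell and the picture viewer there is one more tool, called after ">>>" by a JSON object that holds its "op" and its "data". drive_tool: Moves the arm, as the interface text tells. Its arguments: {"type":"object","properties":{"moves":{"type":"array","items":{"type":"array"}},"grip_force":{"type":"number"}},"required":["moves"]}

```bash
mkdir -p pics; cat > h.py <<'E'
import numpy as np, cv2, pickle
from plant import ctrl
from scipy.spatial.transform import Rotation as Ro
def snap(n,tag):
    c=ctrl.read_camera(n); pickle.dump(c,open(f'pics/{tag}.pkl','wb'))
    cv2.imwrite(f'pics/{tag}.png',c['image'][:,:,::-1]); return c
def load(tag): return pickle.load(open(f'pics/{tag}.pkl','rb'))
def ray(c,u,v):
    R=np.array(c['R']);t=np.array(c['t']); d=R.T@np.array([(u-c['cx'])/c['fx'],(v-c['cy'])/c['fy'],1]); return -R.T@t,d
def onz(c,u,v,z):
    o,d=ray(c,u,v); return o+d*(z-o[2])/d[2]
def proj(c,X):
    p=np.array(c['R'])@np.array(X)+np.array(c['t']); return np.array([c['fx']*p[0]/p[2]+c['cx'],c['fy']*p[1]/p[2]+c['cy']])
E
python3 - <<'E'
from h import *
a=snap('top','top0'); b=snap('scene','sc0')
for c in(a,b): print(-np.array(c['R']).T@np.array(c['t']),c['fx'],c['R'])
im=np.vstack([a['image'],b['image']])[:,:,::-1]
cv2.imwrite('pics/a.png',cv2.resize(a['image'][:,:,::-1],(800,600)))
cv2.imwrite('pics/b.png',cv2.resize(b['image'][:,:,::-1],(800,600)))
print(ctrl.get_state())
E
```

```text
[0.4934567  0.11786436 1.4831979 ] 410.62785010303287 [[ 0.01340153 -0.99972484  0.01925188]
 [-0.99809692 -0.01453374 -0.05992759]
 [ 0.0601909  -0.01841212 -0.99801706]]
[ 1.3542161  -0.11657091  1.03780532] 396.7749162611252 [[ 0.26694716  0.96371019 -0.00137014]
 [ 0.71454068 -0.19888095 -0.67072944]
 [-0.6466613   0.1780703  -0.74170084]]
{'time': 0.1, 'qpos': array([-1.29101205e+00,  2.87099163e-01,  1.57803468e+00, -1.19761691e-05,
        1.27861794e+00, -1.49972909e-01]), 'dq': array([-0.00104246, -0.00083258, -0.00463396, -0.00034782, -0.00129859,
        0.0005618 ]), 'joint_efforts': array([-6.73368595e-05, -4.07300806e+01, -2.93700922e+01, -1.81516170e-04,
        3.43934633e-03,  2.45537308e-06]), 'eef_pos': array([ 0.2811225 , -0.61305359,  0.24706854]), 'tcp_rot': array([ 9.77001350e-01,  2.13230383e-01, -7.57408652e-05, -1.07691664e-03]), 'contact_force': array([-0.17605306,  0.30459262, -1.48651824]), 'wrist_torque': array([-0.03583329, -0.02430753, -0.01653878]), 'finger_force': 0.0, 'opening': 0.9946078612652665}
```

View pics/a.png

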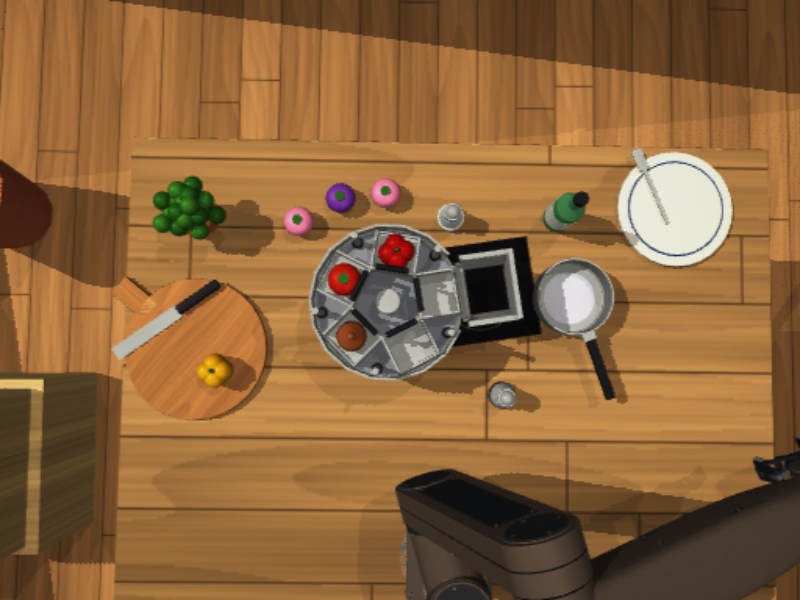

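View pics/b.png

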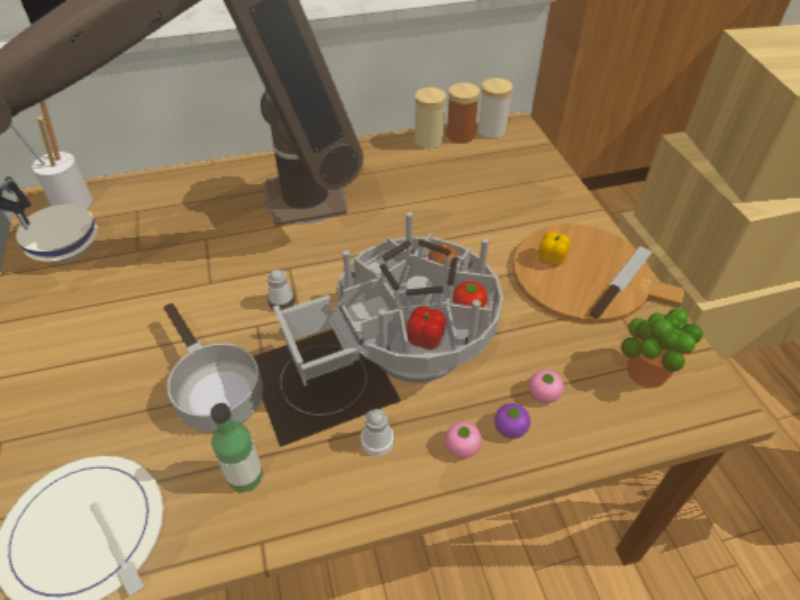

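Top view (800x600): carousel centre is at about (388,301), chute (488,288), pan (575,297) with its handle end at (610,395). Red pepper (396,250), tomato (345,279) and onion (350,336) are in their tubs. Pepper is about 72° counter-clockwise of the chute. The shaker at (503,395) is in the handle's way, so the pan must turn as it slides.

```bash
python3 - <<'E'
from h import *
c=load('top0'); im=c['image']; hsv=cv2.cvtColor(im,cv2.COLOR_RGB2HSV)
def comps(m,z,name,amin=15,box=None):
    if box is not None:
        k=np.zeros_like(m);x0,y0,x1,y1=box;k[y0:y1,x0:x1]=1;m=m*k
    n,l,s,ce=cv2.connectedComponentsWithStats(m.astype(np.uint8))
    for i in range(1,n):
        if s[i,4]>=amin:
            ys,xs=np.nonzero(l==i); r=cv2.minAreaRect(np.c_[xs,ys].astype(np.float32))
            print(name,s[i,4],ce[i].round(1),'box',np.round(r[1],1),round(r[2]),onz(c,*ce[i],z).round(4))
dark=(im.max(2)<50)
comps(dark,.238,'bar',15,(205,150,285,235))
comps(dark,.0,'hob',15,(285,150,350,220))
comps(dark,.06,'handle',15,(365,205,400,260))
red=((hsv[...,0]<6)|(hsv[...,0]>174))&(hsv[...,1]>180)&(hsv[...,2]>80)
comps(red,.18,'red',30,(190,140,300,240))
x0,y0,x1,y1=190,135,400,265
cv2.imwrite('pics/c.png',cv2.resize(im[y0:y1,x0:x1,::-1],None,fx=3.8,fy=3.8,interpolation=cv2.INTER_CUBIC))
E
```

```text
bar 23 [228.5 155.8] box [5.4 6.7] 63 [0.6729 0.2024 0.238 ]
bar 23 [277.6 164. ] box [6. 6.] 90 [0.6504 0.0525 0.238 ]
bar 85 [250.7 171.7] box [20.9  4.1] 9 [0.6255 0.134  0.238 ]
bar 92 [229.5 182.7] box [ 4. 21.] 27 [0.5909 0.198  0.238 ]
bar 76 [267.1 187.9] box [20.7  3.6] 81 [0.5767 0.0833 0.238 ]
bar 22 [207.  199.6] box [7. 4.] 90 [0.5384 0.265  0.238 ]
bar 82 [232.6 205.4] box [20.5  3.5] 45 [0.5221 0.1871 0.238 ]
bar 80 [256.2 209.5] box [ 3.6 21.5] 63 [0.5105 0.1156 0.238 ]
hob 1381 [322.5 188.9] box [64.4 60.1] 84 [ 0.5919 -0.1243  0.    ]
hob 732 [311.  184.8] box [29.3 25.4] 82 [ 0.6061 -0.0824  0.    ]
handle 230 [383.9 236. ] box [39.   6.6] 69 [ 0.4273 -0.3289  0.06  ]
red 329 [253.1 160.3] box [19.4 20. ] 39 [0.6681 0.1276 0.18  ]
red 260 [219.3 178.3] box [17.9 19.7] 27 [0.6088 0.2341 0.18  ]
```

View pics/c.png

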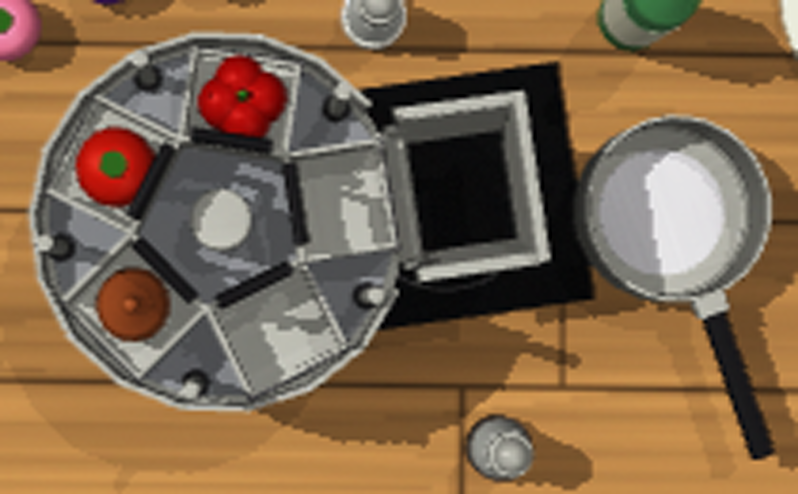

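Zoomed crop: the chute's top rim runs through about (395,112), (523,95), (547,262) and (418,277), and the pan rim is centred at about (675,209). The handle's black part runs from (708,315) to (762,455), and the shaker stands at (500,448).

```bash
python3 - <<'E'
from h import *
c=load('top0')
P=lambda u,v,z:onz(c,190+u/3.8,135+v/3.8,z)[:2]
A=np.array([.565,.1436])
ang=lambda d:np.degrees(np.arctan2(d[1],d[0])).round(1)
for u,v in [(395,112),(523,95),(547,262),(418,277)]: print('chute',P(u,v,.153).round(4))
f=P(523,95,.153)-P(547,262,.153); print('far edge',np.linalg.norm(f),'normal ang',ang([f[1],-f[0]]))
m=onz(c,311,184.8,.087)[:2]; print('mouth',m,ang(m-A),np.linalg.norm(m-A))
pc=P(675,209,.066); print('pan',pc, 'diam',np.linalg.norm(P(580,209,.066)-P(770,209,.066)))
h=onz(c,383.9,236,.062)[:2]; print('handle c',h,ang(h-pc),np.linalg.norm(h-pc))
print('handle axis', ang(P(762,455,.06)-P(708,315,.06)), 'grip170',pc+(h-pc)/np.linalg.norm(h-pc)*.17)
for n,u,v,z in [('shaker cap',508,455,.098),('salt cap',380,8,.098),('shaker foot',490,455,0)]: print(n,P(u,v,z))
for u,v in [(340,103),(372,294),(148,77)]: 
  p=P(u,v,.245); print('post',p,ang(p-A),np.linalg.norm(p-A))
b=onz(c,253.1,160.3,.18)[:2]; print('pepper',ang(b-A),np.linalg.norm(b-A))
# hob outline in top & circles of pan
g=cv2.cvtColor(c['image'],cv2.COLOR_RGB2GRAY)
print(cv2.HoughCircles(cv2.GaussianBlur(g,(3,3),0)[150:230,330:410],cv2.HOUGH_GRADIENT,1,50,param1=100,param2=15,minRadius=20,maxRadius=30))
E
```

```text
chute [ 0.6602 -0.0055]
chute [ 0.6767 -0.1157]
chute [ 0.5333 -0.1369]
chute [ 0.5189 -0.0264]
far edge 0.14497126134517557 normal ang -81.6
mouth [ 0.5995717  -0.07061874] -80.8 0.21699048285615044
pan [ 0.58597321 -0.27084728] diam 0.17466070503987877
handle c [ 0.42737372 -0.328285  ] -160.1 0.16867984811162653
handle axis -158.8 grip170 [ 0.42613246 -0.32873453]
shaker cap [ 0.36389455 -0.11334029]
salt cap [0.76078812 0.00371159]
shaker foot [ 0.35453074 -0.11261937]
post [0.65523075 0.04710017] -46.9 0.13211284894764566
post [0.50318263 0.02000438] -116.6 0.13819285472220794
post [0.67366118 0.2006579 ] 27.7 0.12273082561148815
pepper -8.8 0.10439568116936124
[[[32.5 42.5 23.9]]]
```

```bash
cat > g.py <<'E'
from h import *
def plan(wps,start=None,pre=True):
    s=ctrl.get_state(); R=Ro.from_quat(s['tcp_rot']).as_matrix(); p=np.array(s['eef_pos'])
    print('t',round(s['time'],2),'tcp',p.round(4),'yaw',np.degrees(np.arctan2(R[1,0],R[0,0])).round(1),'tilt',(R[:,2]).round(3),'F',np.round(s['contact_force'],1),'op',round(s['opening'],3),'q',np.round(s['qpos'],2))
    yaw=np.arctan2(R[1,0],R[0,0])
    for x,y,z,w in wps:
        w=np.radians(w); B=w if pre else yaw
        d=np.array([x,y,z])-p; c_,s_=np.cos(B),np.sin(B)
        print('turn z',round(-(w-yaw),3),'shift',[round(d[0]*c_+d[1]*s_,4),round(d[0]*s_-d[1]*c_,4),round(-d[2],4)])
        p=np.array([x,y,z]);yaw=w
E
python3 -c "
from g import *
plan([(.426,-.329,.248,20.5),(.426,-.329,.054,20.5)])"
```

```text
t 0.1 tcp [ 0.2811 -0.6131  0.2471] yaw 24.6 tilt [-0.001  0.002 -1.   ] F [-0.2  0.3 -1.5] op 0.995 q [-1.29  0.29  1.58 -0.    1.28 -0.15]
turn z 0.072 shift [np.float64(0.2352), np.float64(-0.2153), np.float64(-0.0009)]
turn z -0.0 shift [np.float64(0.0), np.float64(0.0), np.float64(0.194)]
```

>>> {"op": "drive_tool", "data": {"moves": [[[0, 0, 0.072], [0.039, -0.036, 0], 0.085], [[0, 0, 0], [0.039, -0.036, 0], 0.085], [[0, 0, 0], [0.039, -0.036, 0], 0.085], [[0, 0, 0], [0.039, -0.036, 0], 0.085], [[0, 0, 0], [0.039, -0.036, 0], 0.085]], "grip_force": 60}}

```text
time: 0.72
eef_pos: [0.3978, -0.3732, 0.2478]
tcp_rot: [0.984, 0.178, -0.0, -0.0]
contact_force: [0.7, 0.1, 0.1]
opening: 0.994
finger_force: 0.0
```

>>> {"op": "drive_tool", "data": {"moves": [[[0, 0, 0], [0.04, -0.035, 0], 0.085], [[0, 0, 0], [0, 0, 0.04], 0.085], [[0, 0, 0], [0, 0, 0.04], 0.085], [[0, 0, 0], [0, 0, 0.02], 0.085], [[0, 0, 0], [0, 0, 0], 0.085]]}}

```text
time: 1.35
eef_pos: [0.4215, -0.3269, 0.1458]
tcp_rot: [0.984, 0.178, -0.001, -0.002]
contact_force: [0.1, -0.1, 0.4]
opening: 0.995
finger_force: 0.0
```

```bash
python3 -c "
from g import *
plan([(.426,-.329,.054,20.5)])
c=snap('wrist','w1'); cv2.imwrite('pics/w1b.png',c['image'][:,:,::-1])
print(proj(c,[.426,-.329,.056]),proj(c,[.586,-.271,.066]))"
```

```text
t 1.35 tcp [ 0.4215 -0.3269  0.1458] yaw 20.5 tilt [-0.004  0.004 -1.   ] F [ 0.1 -0.1  0.4] op 0.995 q [-0.85  0.09  2.    0.    1.05  0.36]
turn z 0.0 shift [np.float64(0.0035), np.float64(0.0036), np.float64(0.0918)]
[264.6789482  201.41412523] [270.04589592 -94.43204575]
```

View pics/w1b.png

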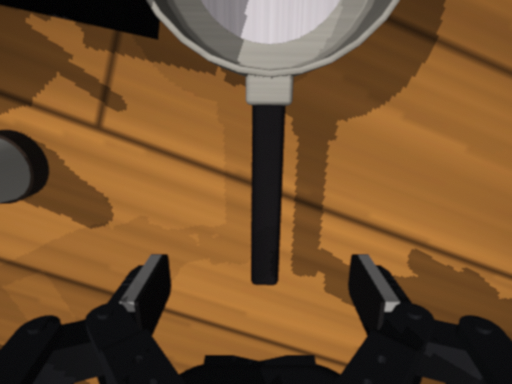

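Wrist view: the handle is upright at column 267, rows 105 to 283, centred between the open fingers. The predicted grip point (265,201) lies on it.

>>> {"op": "drive_tool", "data": {"moves": [[[0, 0, 0], [0.004, 0.003, 0.03], 0.085], [[0, 0, 0], [0, 0, 0.03], 0.085], [[0, 0, 0], [0, 0, 0.02], 0.085], [[0, 0, 0], [0, 0, 0.012], 0.085], [[0, 0, 0], [0, 0, 0], 0.085]]}}

```text
time: 2.02
eef_pos: [0.4275, -0.3299, 0.0565]
tcp_rot: [0.984, 0.178, -0.0, -0.0]
contact_force: [-0.2, 0.5, 0.5]
opening: 0.996
finger_force: 0.0
```

>>> {"op": "drive_tool", "data": {"moves": [[[0, 0, 0], [0, 0, 0], 0.01], [[0, 0, 0], [0, 0, 0], 0.01], [[0, 0, 0], [0, 0, 0], 0.01], [[0, 0, 0], [0, 0, 0], 0.01], [[0, 0, 0], [0, 0, 0], 0.01]]}}

```text
time: 2.65
eef_pos: [0.4278, -0.3302, 0.057]
tcp_rot: [0.984, 0.178, 0.0, 0.001]
contact_force: [-0.1, -0.7, 2.9]
opening: 0.244
finger_force: 61.7
```

```bash
python3 -c "
from g import *
s=ctrl.get_state(); p=np.array(s['eef_pos'][:2])
pc=np.array([.586,-.271]); d=p-pc; r=np.linalg.norm(d); a0=np.degrees(np.arctan2(d[1],d[0])); print(r,a0)
D=np.array([.5975,-.066]); W=[]
for i in range(1,11):
    f=i/10; fr=min(1,i/8); c=pc+(D-pc)*f; a=a0+(-120-a0)*fr; q=c+r*np.array([np.cos(np.radians(a)),np.sin(np.radians(a))])
    W.append((*q,s['eef_pos'][2],20.5+(a-a0))); print(W[-1][:2])
plan(W)"
```

```text
0.16893891964436195 -159.4975439058225
(np.float64(0.43459169356873006), np.float64(-0.3230694268230564))
(np.float64(0.4425533314055888), np.float64(-0.31542989619702855))
(np.float64(0.4515965148332324), np.float64(-0.3071564140135196))
(np.float64(0.46166267072737754), np.float64(-0.29815825067601404))
(np.float64(0.47268563476888725), np.float64(-0.28835005424577986))
(np.float64(0.48459214243082543), np.float64(-0.27765248381492574))
(np.float64(0.49730237265418464), np.float64(-0.2659927982732656))
(np.float64(0.5107305401778192), np.float64(-0.25330539609991537))
(np.float64(0.5118805401778191), np.float64(-0.23280539609991538))
(np.float64(0.5130305401778191), np.float64(-0.2123053960999154))
t 2.65 tcp [ 0.4278 -0.3302  0.057 ] yaw 20.5 tilt [ 0.001 -0.001 -1.   ] F [-0.1 -0.7  2.9] op 0.244 q [-0.85  0.24  2.03 -0.    0.88  0.37]
turn z -0.086 shift [np.float64(0.0092), np.float64(-0.0035), np.float64(-0.0)]
turn z -0.086 shift [np.float64(0.0107), np.float64(-0.0026), np.float64(-0.0)]
turn z -0.086 shift [np.float64(0.0122), np.float64(-0.0015), np.float64(-0.0)]
turn z -0.086 shift [np.float64(0.0135), np.float64(-0.0004), np.float64(-0.0)]
turn z -0.086 shift [np.float64(0.0147), np.float64(0.0009), np.float64(-0.0)]
turn z -0.086 shift [np.float64(0.0158), np.float64(0.0023), np.float64(-0.0)]
turn z -0.086 shift [np.float64(0.0168), np.float64(0.0037), np.float64(-0.0)]
turn z -0.086 shift [np.float64(0.0177), np.float64(0.0053), np.float64(-0.0)]
turn z -0.0 shift [np.float64(0.0183), np.float64(-0.0093), np.float64(-0.0)]
turn z -0.0 shift [np.float64(0.0183), np.float64(-0.0093), np.float64(-0.0)]
```

>>> {"op": "drive_tool", "data": {"moves": [[[0, 0, -0.086], [0.009, -0.0035, 0], 0.01], [[0, 0, -0.086], [0.0107, -0.0026, 0], 0.01], [[0, 0, -0.086], [0.0122, -0.0015, 0], 0.01], [[0, 0, -0.086], [0.0135, -0.0004, 0], 0.01], [[0, 0, -0.086], [0.0147, 0.001, 0], 0.01]]}}

```text
time: 3.28
eef_pos: [0.4764, -0.2933, 0.057]
tcp_rot: [0.923, 0.384, 0.0, 0.002]
contact_force: [-0.5, -3.8, 0.9]
opening: 0.245
finger_force: 61.5
```

>>> {"op": "drive_tool", "data": {"moves": [[[0, 0, -0.086], [0.016, 0.0023, 0], 0.01], [[0, 0, -0.086], [0.017, 0.0037, 0], 0.01], [[0, 0, -0.086], [0.018, 0.0053, 0], 0.01], [[0, 0, 0], [0.018, -0.0093, 0], 0.01], [[0, 0, 0], [0, 0, 0], 0.01]]}}

```text
time: 3.9
eef_pos: [0.5186, -0.238, 0.0567]
tcp_rot: [0.867, 0.499, 0.001, -0.0]
contact_force: [3.5, 3.7, 1.8]
opening: 0.242
finger_force: 61.5
```

```bash
python3 -c "
from g import *
plan([(.513,-.212,.057,60)])
c=snap('top','t2'); d=snap('scene','s2')
a=cv2.resize(c['image'][125:275,200:400,::-1],(800,600),interpolation=cv2.INTER_CUBIC); cv2.imwrite('pics/t2b.png',a)"
```

```text
t 3.9 tcp [ 0.5186 -0.238   0.0567] yaw 59.9 tilt [ 0.002  0.002 -1.   ] F [3.5 3.7 1.8] op 0.242 q [-0.61  0.29  1.95  0.    0.89 -0.09]
turn z -0.002 shift [np.float64(0.0197), np.float64(-0.0179), np.float64(-0.0003)]
```

View pics/t2b.png

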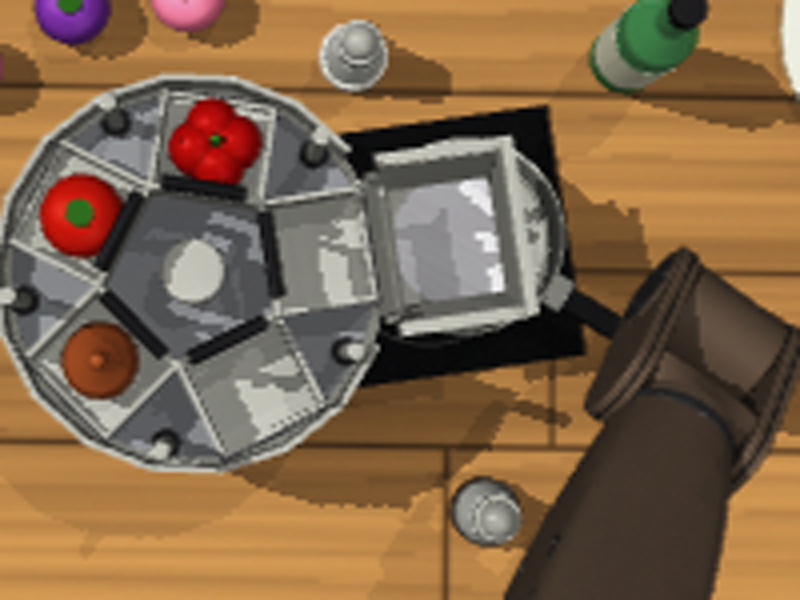

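The pan is half under the chute, its right edge at (563,235), with the handle leading down-right to the gripper. The shaker at (487,510) and salt (355,55) are untouched. About 26 mm remains.

>>> {"op": "drive_tool", "data": {"moves": [[[0, 0, 0], [0.01, -0.009, 0], 0.01], [[0, 0, 0], [0.0097, -0.0088, 0], 0.01], [[0, 0, 0], [0, 0, 0], 0.01], [[0, 0, 0], [0, 0, 0], 0.01]]}}

```text
time: 4.5
eef_pos: [0.5122, -0.2134, 0.0565]
tcp_rot: [0.866, 0.5, 0.0, -0.0]
contact_force: [1.0, 0.1, 4.3]
opening: 0.242
finger_force: 61.9
```

```bash
python3 -c "
from g import *
plan([])
s=ctrl.get_state();p=s['eef_pos'];print('pan est',p[0]+.169*.5,p[1]+.169*.866)
c=snap('top','t3'); d=snap('scene','s3')
print('proj rim top',[proj(c,[.5975+.086*np.cos(a),-.066+.086*np.sin(a),.066]).round(1) for a in np.radians([-81,-60,-100])])
o=d['image'][180:300,140:300,::-1].copy()
for P in [(.5975,-.066)]:
  for a in np.radians(np.arange(0,360,10)):
    q=proj(d,[P[0]+.086*np.cos(a),P[1]+.086*np.sin(a),.066])-[140,180]
    if 0<q[0]<160 and 0<q[1]<120: o[int(q[1]),int(q[0])]=(0,255,0)
t=c['image'][140:260,240:400,::-1].copy()
for a in np.radians(np.arange(0,360,10)):
    q=proj(c,[.5975+.086*np.cos(a),-.066+.086*np.sin(a),.066])-[240,140]
    if 0<q[0]<160 and 0<q[1]<120: t[int(q[1]),int(q[0])]=(0,255,0)
cv2.imwrite('pics/t3b.png',cv2.resize(np.hstack([o,t]),(800,300),interpolation=cv2.INTER_NEAREST))"
```

```text
t 4.5 tcp [ 0.5122 -0.2134  0.0565] yaw 59.9 tilt [-0.     0.001 -1.   ] F [1.  0.1 4.3] op 0.242 q [-0.58  0.27  1.99  0.    0.88 -0.05]
pan est 0.5967354014853896 -0.06700528049990023
proj rim top [array([333.3, 182.3]), array([330.3, 173.8]), array([333.2, 190.5])]
```

View pics/t3b.png

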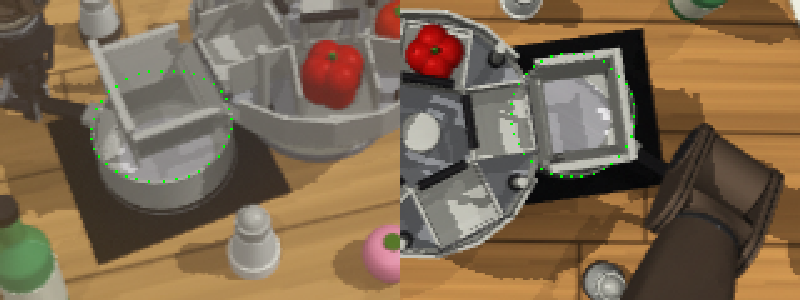

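The drawn 172 mm rim circle at the computed drop point coincides with the pan in both views, so the pan is centred. Next: release, lift, and go above the post between the chute tub and the pepper tub.

>>> {"op": "drive_tool", "data": {"moves": [[[0, 0, 0], [0, 0, 0], 0.05], [[0, 0, 0], [0, 0, 0], 0.05], [[0, 0, 0], [0, 0, 0], 0.05], [[0, 0, 0], [0, 0, -0.03], 0.05], [[0, 0, 0], [0, 0, -0.06], 0.05]]}}

```text
time: 5.22
eef_pos: [0.5101, -0.2124, 0.1437]
tcp_rot: [0.866, 0.499, -0.002, -0.004]
contact_force: [0.9, -0.9, 1.1]
opening: 0.587
finger_force: 0.0
```

>>> {"op": "drive_tool", "data": {"moves": [[[0, 0, 0], [0, 0, -0.06], 0.04], [[0, 0, 0], [0, 0, -0.06], 0.04], [[0, 0, 0], [0, 0, -0.05], 0.04]]}}

```text
time: 5.6
eef_pos: [0.5123, -0.2137, 0.3188]
tcp_rot: [0.866, 0.499, 0.0, 0.001]
contact_force: [0.4, -0.6, -0.0]
opening: 0.47
finger_force: 0.0
```

```bash
python3 -c "
from g import *
plan([(.6652,.0459,.31,135.7)],pre=False)
"
```

```text
t 5.6 tcp [ 0.5123 -0.2137  0.3188] yaw 59.9 tilt [ 0.001 -0.001 -1.   ] F [ 0.4 -0.6 -0. ] op 0.47 q [-0.58 -0.03  1.79 -0.    1.37 -0.05]
turn z -1.322 shift [np.float64(0.3013), np.float64(0.0022), np.float64(0.0088)]
```

>>> {"op": "drive_tool", "data": {"moves": [[[0, 0, 0], [0.06, 0, 0], 0.04], [[0, 0, 0], [0.06, 0, 0], 0.04], [[0, 0, 0], [0.06, 0, 0], 0.04], [[0, 0, 0], [0.06, 0, 0], 0.04], [[0, 0, 0], [0.06, 0.002, 0], 0.04]]}}

```text
time: 6.22
eef_pos: [0.665, 0.0466, 0.3158]
tcp_rot: [0.866, 0.499, -0.0, -0.0]
contact_force: [1.0, -0.8, -0.0]
opening: 0.467
finger_force: 0.0
```

>>> {"op": "drive_tool", "data": {"moves": [[[0, 0, -0.18], [0, 0, 0], 0.035], [[0, 0, -0.18], [0, 0, 0], 0.035], [[0, 0, -0.18], [0, 0, 0], 0.035], [[0, 0, -0.18], [0, 0, 0], 0.035], [[0, 0, -0.18], [0, 0, 0], 0.035]]}}

```text
time: 6.85
eef_pos: [0.6642, 0.0448, 0.3155]
tcp_rot: [0.56, 0.828, -0.0, -0.001]
contact_force: [0.6, -1.0, 0.7]
opening: 0.412
finger_force: 0.0
```

>>> {"op": "drive_tool", "data": {"moves": [[[0, 0, -0.18], [0, 0, 0], 0.035], [[0, 0, -0.18], [0, 0, 0], 0.035], [[0, 0, -0.062], [0, 0, 0], 0.035], [[0, 0, 0], [0, 0, 0], 0.035]]}}

```text
time: 7.35
eef_pos: [0.6643, 0.0448, 0.3157]
tcp_rot: [0.378, 0.926, -0.0, -0.001]
contact_force: [-1.1, -0.2, 0.4]
opening: 0.407
finger_force: 0.0
```

```bash
python3 -c "
from g import *
plan([(.6652,.0459,.235,135.7)],pre=False)
c=snap('wrist','w4'); cv2.imwrite('pics/w4b.png',c['image'][:,:,::-1]); print(proj(c,[.6652,.0459,.245]),proj(c,[.565,.1436,.185]))
s=ctrl.get_state(); R=Ro.from_quat(s['tcp_rot']).as_matrix(); print('tip proj',proj(c,s['eef_pos']+R[:,2]*.017))
"
```

```text
t 7.35 tcp [0.6643 0.0448 0.3157] yaw 135.6 tilt [-0.001  0.    -1.   ] F [-1.1 -0.2  0.4] op 0.407 q [-0.08  0.23  1.53 -0.    1.39 -0.88]
turn z -0.001 shift [np.float64(0.0001), np.float64(0.0014), np.float64(0.0807)]
[261.54068169 216.18926898] [261.22374271   4.15085092]
tip proj [259.43460576 256.06942704]
```

View pics/w4b.png

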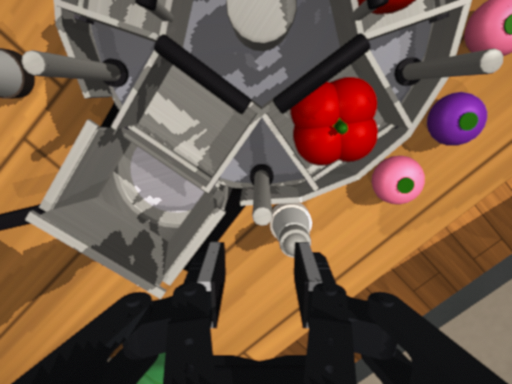

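Wrist view: the post top is at (262,215), against a predicted (261.5,216), midway between the fingers. The pepper at (340,128) is well clear. Next: descend and close lightly on the post.

>>> {"op": "drive_tool", "data": {"moves": [[[0, 0, 0], [0, 0.001, 0.03], 0.035], [[0, 0, 0], [0, 0, 0.03], 0.035], [[0, 0, 0], [0, 0, 0.02], 0.035], [[0, 0, 0], [0, 0, 0], 0.005], [[0, 0, 0], [0, 0, 0], 0.005]], "grip_force": 20}}

```text
time: 8.02
eef_pos: [0.6648, 0.0458, 0.2351]
tcp_rot: [0.377, 0.926, -0.0, -0.001]
contact_force: [1.4, 0.7, -7.8]
opening: 0.155
finger_force: 21.9
```

>>> {"op": "drive_tool", "data": {"moves": [[[0, 0, 0], [0, 0, 0], 0.005], [[0, 0, 0.05], [0.0004, -0.007, 0], 0.005], [[0, 0, 0.08], [0.0004, -0.0112, 0], 0.005], [[0, 0, 0.1], [0.0007, -0.014, 0], 0.005], [[0, 0, 0.1], [0.0007, -0.014, 0], 0.005]]}}

```text
time: 8.65
eef_pos: [0.6273, 0.0185, 0.2351]
tcp_rot: [0.526, 0.851, 0.0, -0.001]
contact_force: [1.4, 2.4, -9.6]
opening: 0.149
finger_force: 21.7
```

```bash
python3 -c "
from g import *
plan([])
s=ctrl.get_state();d=np.array(s['eef_pos'][:2])-[.565,.1436];print(np.linalg.norm(d),np.degrees(np.arctan2(d[1],d[0])))"
```

```text
t 8.65 tcp [0.6273 0.0185 0.2351] yaw 116.6 tilt [-0.001  0.001 -1.   ] F [ 1.4  2.4 -9.6] op 0.149 q [-0.13  0.19  1.71  0.    1.24 -0.6 ]
0.13971158195399197 -63.51699643680233
```

>>> {"op": "drive_tool", "data": {"moves": [[[0, 0, 0.105], [0.0007, -0.0147, 0], 0.005], [[0, 0, 0.105], [0.0007, -0.0147, 0], 0.005], [[0, 0, 0.105], [0.0007, -0.0147, 0], 0.005], [[0, 0, 0.105], [0.0007, -0.0147, 0], 0.005], [[0, 0, 0.105], [0.0007, -0.0147, 0], 0.005]]}}

```text
time: 9.28
eef_pos: [0.5559, 0.0042, 0.2351]
tcp_rot: [0.729, 0.685, 0.001, -0.001]
contact_force: [1.6, 3.9, -11.2]
opening: 0.154
finger_force: 21.6
```

>>> {"op": "drive_tool", "data": {"moves": [[[0, 0, 0.105], [0.0007, -0.0147, 0], 0.005], [[0, 0, 0.105], [0.0007, -0.0147, 0], 0.005], [[0, 0, 0.1], [0.0007, -0.014, 0], 0.005], [[0, 0, 0.07], [0.0003, -0.0098, 0], 0.005], [[0, 0, 0.03], [0, -0.0042, 0], 0.005]]}}

```text
time: 9.9
eef_pos: [0.501, 0.0193, 0.2351]
tcp_rot: [0.852, 0.523, 0.001, -0.001]
contact_force: [4.1, 3.7, -13.6]
opening: 0.15
finger_force: 21.4
```

>>> {"op": "drive_tool", "data": {"moves": [[[0, 0, 0], [0, 0, 0], 0.005], [[0, 0, 0], [0, 0, 0], 0.035], [[0, 0, 0], [0, 0, 0], 0.035], [[0, 0, 0], [0, 0, 0], 0.035], [[0, 0, 0], [0, 0, -0.04], 0.035]]}}

```text
time: 10.52
eef_pos: [0.4999, 0.0179, 0.274]
tcp_rot: [0.852, 0.524, -0.003, -0.002]
contact_force: [0.5, 0.5, -0.3]
opening: 0.411
finger_force: 0.0
```

>>> {"op": "drive_tool", "data": {"moves": [[[0, 0, 0], [0, 0, -0.04], 0.035], [[0, 0, 0], [0, 0, 0], 0.0]]}}

```text
time: 10.78
eef_pos: [0.5036, 0.0174, 0.3217]
tcp_rot: [0.852, 0.524, 0.004, 0.003]
contact_force: [0.2, 0.2, -0.5]
opening: 0.209
finger_force: 0.0
```

```bash
python3 - <<'E'
from g import *
plan([])
c=snap('wrist','w5'); im=c['image']; hsv=cv2.cvtColor(im,cv2.COLOR_RGB2HSV)
A=np.array([.565,.1436]); a=np.radians(-81.2); X=np.array([np.cos(a),np.sin(a)])
print('bar proj',proj(c,[*(A+.062*X),.238]),'pepper top proj',proj(c,[*(A+.104*X),.205]),'post',proj(c,[*(A+.14*np.array([np.cos(a-.6283),np.sin(a-.6283)])),.245]))
red=(((hsv[...,0]<6)|(hsv[...,0]>174))&(hsv[...,1]>180)&(hsv[...,2]>80)).astype(np.uint8)
n,l,s,ce=cv2.connectedComponentsWithStats(red)
for i in range(1,n):
  if s[i,4]>300: q=onz(c,*ce[i],.18)[:2]-A; print(ce[i],s[i,4],'cooker x,y',q@X,q@[-X[1],X[0]])
cv2.imwrite('pics/w5b.png',im[:,:,::-1])
d=snap('scene','s5')
E
```

```text
t 10.78 tcp [0.5036 0.0174 0.3217] yaw 63.2 tilt [ 0.01  -0.002 -1.   ] F [ 0.2  0.2 -0.5] op 0.209 q [-0.17 -0.15  1.91 -0.    1.38  0.3 ]
bar proj [312.09281775  75.68367144] pepper top proj [334.37410796 125.48978898] post [253.84642001 212.62918844]
[387.07407407   5.61111111] 324 cooker x,y 0.05676001170656924 0.08215781647559214
[326.68143069 121.47405486] 5396 cooker x,y 0.1030406685007718 -3.947081700078972e-05
```

View pics/w5b.png

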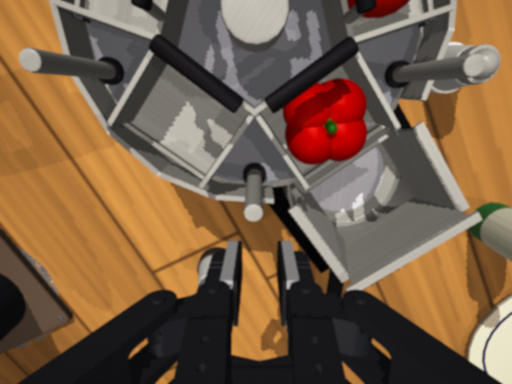

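The carousel is turned: the red pepper, at (327,121), lies at cooker (0.103, 0.000) and faces the chute. Next: go above the hub, behind the pepper tub's bar.

>>> {"op": "drive_tool", "data": {"moves": [[[0, 0, 0], [0.055, 0.01, 0], 0.0], [[0, 0, 0], [0.055, 0.01, 0], 0.0], [[0, 0, -0.17], [0, 0, 0], 0.0], [[0, 0, -0.17], [0, 0, 0], 0.0], [[0, 0, -0.17], [0, 0, 0], 0.0]]}}

```text
time: 11.5
eef_pos: [0.5683, 0.1073, 0.3138]
tcp_rot: [0.69, 0.724, -0.001, -0.001]
contact_force: [0.5, -0.5, -0.3]
opening: -0.003
finger_force: 0.0
```

>>> {"op": "drive_tool", "data": {"moves": [[[0, 0, -0.11], [0, 0, 0], 0.0], [[0, 0, 0], [0, 0, 0], 0.0], [[0, 0, 0], [0, 0, 0], 0.0]]}}

```text
time: 11.88
eef_pos: [0.5687, 0.107, 0.3152]
tcp_rot: [0.652, 0.758, -0.001, -0.001]
contact_force: [0.3, -0.8, -0.2]
opening: -0.002
finger_force: 0.0
```

```bash
python3 - <<'E'
from g import *
A=np.array([.565,.1436]); a=np.radians(-81.2); X=np.array([np.cos(a),np.sin(a)])
plan([(*(A+.035*X),.315,98.8),(*(A+.035*X),.236,98.8)],pre=False)
c=snap('wrist','w6')
im=c['image']; g=(im.max(2)<45).astype(np.uint8)
print('bar ends pred',[proj(c,[*(A+.062*X+k*np.array([-X[1],X[0]])),.238]).round() for k in(-.033,.033)])
cv2.imwrite('pics/w6b.png',im[:,:,::-1])
E
```

```text
t 11.88 tcp [0.5687 0.107  0.3152] yaw 98.6 tilt [-0.002 -0.    -1.   ] F [ 0.3 -0.8 -0.2] op -0.002 q [ 0.01  0.03  1.74 -0.    1.37 -0.14]
turn z -0.003 shift [np.float64(0.0017), np.float64(0.002), np.float64(0.0002)]
turn z -0.0 shift [np.float64(0.0), np.float64(0.0), np.float64(0.079)]
bar ends pred [array([217., 245.]), array([308., 245.])]
```

View pics/w6b.png

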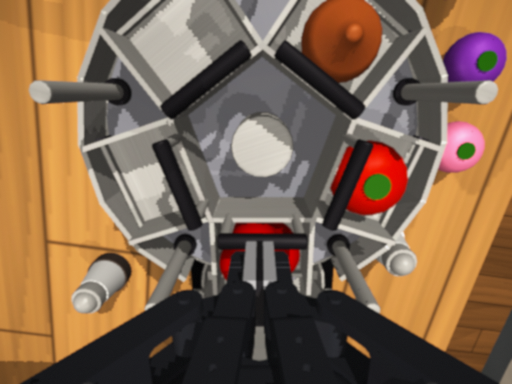

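Wrist view: the bar spans (217,241) to (308,241), against a predicted row 245, so it is about 3 mm nearer the hub. It is centred on the fingers. Next: descend behind it.

>>> {"op": "drive_tool", "data": {"moves": [[[0, 0, 0], [0.004, 0.002, 0.02], 0.0], [[0, 0, 0], [0, 0, 0.03], 0.0], [[0, 0, 0], [0, 0, 0.028], 0.0], [[0, 0, 0], [0, 0, 0], 0.0]]}}

```text
time: 12.42
eef_pos: [0.5682, 0.1115, 0.2339]
tcp_rot: [0.651, 0.759, -0.003, -0.003]
contact_force: [0.1, 1.0, 0.2]
opening: 0.0
finger_force: 0.0
```

>>> {"op": "drive_tool", "data": {"moves": [[[0, 0, 0], [-0.011, 0, 0], 0.0], [[0, 0, 0], [-0.01, 0, -0.007], 0.0], [[0, 0, 0], [-0.01, 0, -0.007], 0.0], [[0, 0, 0], [-0.012, 0, -0.006], 0.0], [[0, 0, 0], [-0.012, 0, -0.005], 0.0]]}}

```text
time: 13.05
eef_pos: [0.5794, 0.0559, 0.2647]
tcp_rot: [0.651, 0.759, 0.001, 0.001]
contact_force: [-0.2, 2.3, 1.9]
opening: 0.0
finger_force: 1.1
```

```bash
python3 - <<'E'
from g import *
A=np.array([.565,.1436]); a=np.radians(-81.2); X=np.array([np.cos(a),np.sin(a)])
plan([]); s=ctrl.get_state(); q=np.array(s['eef_pos'][:2])-A; print(q@X,q@[-X[1],X[0]])
E
```

```text
t 13.05 tcp [0.5794 0.0559 0.2647] yaw 98.7 tilt [ 0.003 -0.001 -1.   ] F [-0.2  2.3  1.9] op 0.0 q [-0.08  0.07  1.79 -0.    1.27 -0.23]
0.08891360792662084 0.0008440084767042388
```

>>> {"op": "drive_tool", "data": {"moves": [[[0, 0, 0], [-0.014, 0, -0.001], 0.0], [[0, 0, 0], [-0.016, 0, 0], 0.0], [[0, 0, 0], [-0.016, 0, 0.001], 0.0], [[0, 0, 0], [-0.014, 0, 0.003], 0.0], [[0, 0, 0], [-0.012, 0, 0.003], 0.0]]}}

```text
time: 13.68
eef_pos: [0.5896, -0.0153, 0.2566]
tcp_rot: [0.652, 0.759, -0.0, -0.0]
contact_force: [0.2, 0.9, 1.2]
opening: -0.002
finger_force: 0.5
```

>>> {"op": "drive_tool", "data": {"moves": [[[0, 0, 0], [0, 0, 0], 0.0], [[0, 0, 0], [0, 0, 0], 0.0], [[0, 0, 0], [0, 0, 0], 0.0]]}}

```text
time: 14.05
eef_pos: [0.5893, -0.0136, 0.257]
tcp_rot: [0.651, 0.759, -0.0, -0.0]
contact_force: [-0.6, 1.6, -0.1]
opening: 0.002
finger_force: 0.5
```

```bash
python3 - <<'E'
from g import *
A=np.array([.565,.1436]); a=np.radians(-81.2); X=np.array([np.cos(a),np.sin(a)])
plan([]); s=ctrl.get_state(); q=np.array(s['eef_pos'][:2])-A; print(q@X,q@[-X[1],X[0]])
c=snap('scene','s7'); cv2.imwrite('pics/s7b.png',cv2.resize(c['image'][130:310,120:360,::-1],(800,600),interpolation=cv2.INTER_CUBIC))
E
```

```text
t 14.05 tcp [ 0.5893 -0.0136  0.257 ] yaw 98.7 tilt [-0.001  0.    -1.   ] F [-0.6  1.6 -0.1] op 0.002 q [-0.2   0.09  1.78  0.    1.27 -0.35]
0.1591151150434641 -3.1064423157790844e-05
```

View pics/s7b.png

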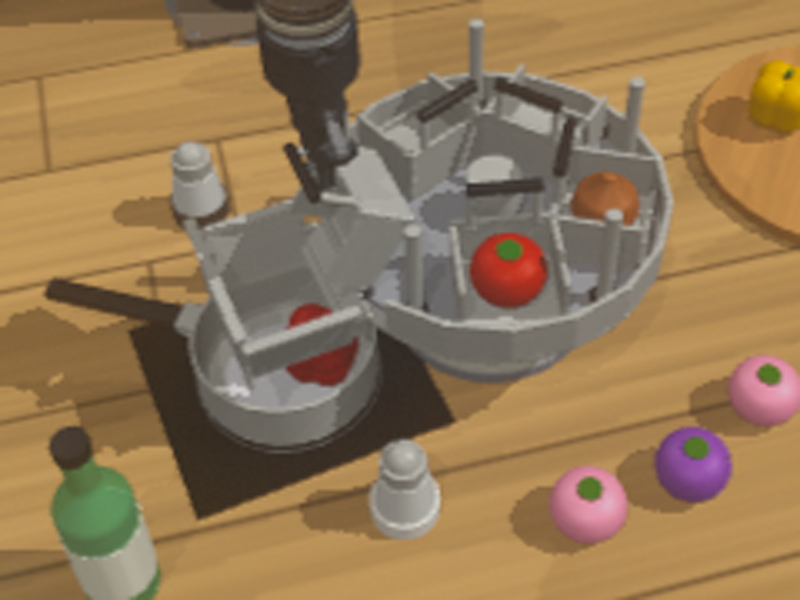

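The tub is tipped and the pepper lies in the pan at (320,345). The tomato and onion are still in their tubs. Next: let the bar swing back along the same path.

>>> {"op": "drive_tool", "data": {"moves": [[[0, 0, 0], [0.012, 0, -0.005], 0.0], [[0, 0, 0], [0.014, 0, -0.003], 0.0], [[0, 0, 0], [0.016, 0, -0.001], 0.0], [[0, 0, 0], [0.016, 0, 0], 0.0], [[0, 0, 0], [0.014, 0, 0.001], 0.0]]}}

```text
time: 14.72
eef_pos: [0.5785, 0.0584, 0.2653]
tcp_rot: [0.651, 0.759, 0.0, 0.0]
contact_force: [0.9, 1.2, 0.0]
opening: -0.0
finger_force: 0.3
```

>>> {"op": "drive_tool", "data": {"moves": [[[0, 0, 0], [0.012, 0, 0.004], 0.0], [[0, 0, 0], [0.012, 0, 0.006], 0.0], [[0, 0, 0], [0.01, 0, 0.007], 0.0], [[0, 0, 0], [0.01, 0, 0.008], 0.0], [[0, 0, 0], [0.011, 0, 0], 0.0]]}}

```text
time: 15.35
eef_pos: [0.5699, 0.1117, 0.2391]
tcp_rot: [0.651, 0.759, -0.001, -0.001]
contact_force: [-0.3, -0.8, 0.3]
opening: -0.004
finger_force: 0.0
```

>>> {"op": "drive_tool", "data": {"moves": [[[0, 0, 0], [0.004, 0, 0], 0.0], [[0, 0, 0], [0, 0, 0], 0.0], [[0, 0, 0], [0, 0, -0.04], 0.0], [[0, 0, 0], [0, 0, -0.05], 0.0], [[0, 0, 0], [0, 0, 0], 0.0]]}}

```text
time: 15.98
eef_pos: [0.5721, 0.115, 0.337]
tcp_rot: [0.652, 0.759, 0.004, 0.004]
contact_force: [-0.3, 0.9, 0.0]
opening: -0.003
finger_force: 0.0
```

>>> {"op": "drive_tool", "data": {"moves": [[[0, 0, 0], [0, 0, -0.04], 0.0], [[0, 0, 0], [0, 0, 0], 0.0], [[0, 0, 0], [0, 0, 0], 0.0], [[0, 0, 0], [0, 0, 0], 0.0]]}}

```text
time: 16.48
eef_pos: [0.5692, 0.1151, 0.3682]
tcp_rot: [0.651, 0.759, -0.001, -0.001]
contact_force: [0.6, -0.7, -0.1]
opening: -0.004
finger_force: 0.0
```

```bash
python3 - <<'E'
from g import *
plan([])
c=snap('scene','s8'); cv2.imwrite('pics/s8b.png',cv2.resize(c['image'][130:310,120:360,::-1],(800,600),interpolation=cv2.INTER_CUBIC))
E
```

```text
t 16.48 tcp [0.5692 0.1151 0.3682] yaw 98.7 tilt [-0.003 -0.    -1.   ] F [ 0.6 -0.7 -0.1] op -0.004 q [ 0.02  0.01  1.67 -0.    1.47 -0.13]
```

View pics/s8b.png

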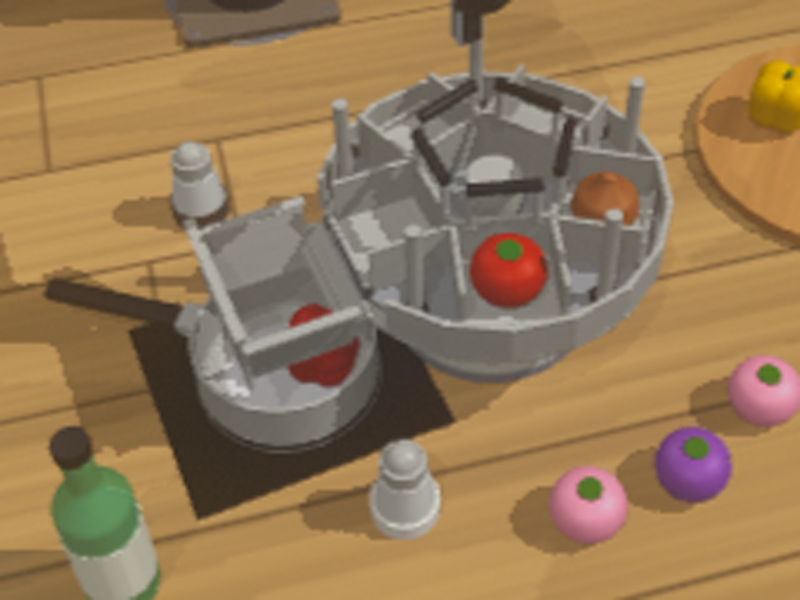

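All tubs are level and the pepper lies in the pan at (322,345). The pan stands under the chute, the other objects have not moved, and the arm is clear.

```bash
python3 -c "
from plant import ctrl
print(ctrl.sign_off())"
```

```text
the job is handed in; nothing more can be done
None
```

The job is handed in: the pepper lies in the pan centred under the chute, the tubs are back level and the other items look unmoved in the last picture; no verdict was returned.

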